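# Wedge up the toy-car ramp to the height clip

### The job

Set the slope of the wooden car ramp: take the large wooden wedge and slide it, thin end first, under the ramp's free end until the ramp's pointer is level with the black clip on the gauge post. Leave the wedge lying flat on the table carrying the ramp, and leave the small wedge where it is.

Things in the scene. Friction and masses are not known exactly. Their poses are not given: they have to be found in the camera images.
- wedge_centre (a point): Middle of the large loose wedge (plain wood, 210 x 40 mm, 0.14 to 0.28 kg), 22 mm above its flat underside. x points along it to the thin end, z up. Thin end (x = 105 mm) 4 mm high; the top slopes evenly up to 44 mm high at x = -45 mm, then a level tail 44 mm high, 60 mm long, to x = -105 mm: grip it there, across the 40 mm width.
- ramp_end (a point): Centre of the ramp's free end; z 30 mm when down. x points to the hinge 320 mm away: push the wedge that way. Right below, a 60 mm long cross dowel, underside 18 mm below this point, is what the wedge lifts (about 3 N). Two rests beside it leave a 76 mm gap. Ramp 98 mm wide, reaching 5 mm past this point to -x and 18 mm above it. Hinge is loose: it sinks if unsupported; friction holds the wedge.
- mark (a point): Centre of the black clip (12 mm high) on the fixed wooden gauge post, 76 mm high, beside the ramp's free end (34 mm in, 76 mm to the -y side, away from the robot). The ramp's thin dark pointer, at the same height as ramp_end, sticks out in front of this post; it must rise to the clip's height, 42 to 55 mm above the table. x is level along the ramp to the hinge, z up.
- small_wedge_centre (a point): A small loose wedge of the same wood, 110 mm long, 40 mm wide and only 16 mm high at its thick end: too low for this job, to be left alone. The point is at its middle, 8 mm above its underside; x towards its thin end.
Not all that is in view belongs to the job. Of the things like the part that bears wedge_centre, leave any that is orange or red; of the rest the larger one is meant.

How it is judged:
By the outcome, as a careful person would: the job done as asked, in the order asked, and still so for the second after the job is handed in, with the robot touching nothing.
It also fails if it takes over 42 s, if anything falls off the work surface, if the arm or the gripper's body presses on something with over 40 N, if the wrist force passes 120 N, or if a joint passes its speed limit or range.

### The arm

A 6-joint arm with a two-finger parallel gripper is mounted at the origin on the work surface. World frame = base frame: x ahead of the robot, y to its left, z up, the work surface at z = 0. Lengths are in m, angles in rad, forces in N, time in s.
With the tool pointing down it reaches from about 0.25 to 0.8 m from the base axis. Payload 3.9 kg.
Tool frame: the origin (TCP) lies midway between the tips of the shut fingers; the grasp point (between the pads) lies 19 mm behind it (robot.tcp_to_grasp is the distance from the TCP to the grasp point, in m); z points along the fingers, y is the direction in which the jaws open and shut (so a half turn about z gives the same grasp; the last joint's range is limited). The gripper opens to 85 mm and grips with 20 to 120 N. Pads are 22 mm wide; open, the fingers measure 114 mm over their backs; the gripper's body (76 mm by 85 mm) begins 54 mm behind the grasp point. The pads swing forward as they close: fully open they stand 13 mm farther back than shut.
Start: joints at [-1.26, 0.26, -0.138, 1.173, 0, 1.571], TCP at [0.161, -0.5, 0.231] pointing down, gripper open.
Joint ranges: [-2.78, 2.78], [-0.83, 1.72], [-1.28, 1.37], [-1.9, 2.12], [-1.57, 1.48], [-3.14, 3.14]. Speed limits (rad/s): [2.57, 2.57, 3.14, 3.14, 3.14, 3.14].

### API

Orientations are given as [roll, pitch, yaw] about the fixed x, y, z axes, in that order (R = Rz(yaw) Ry(pitch) Rx(roll)).
In Python, from rig import monitor, camera, robot, trace, pinpoint gives the robot as it stands.
- The arm moves only by the tool play_rows, never from a script. Its argument "targets" is a list that holds one entry, the list of rows, each a list of 7 numbers: the gripper's target within -1 to 1 (fully open at 1, half-way at 0, shut at -1), then the shift along the tool's x, y, z in m, then the turn, a rotation vector about the tool's x, y, z in degrees. A call has 1 to 12 rows; each row is the pose to reach, as a shift and turn from the pose commanded when the call began, along the tool's axes at that moment; what a row does not reach only later rows make up. A row lasts 1/10 s, in which the tool goes at most 50 mm and 8.59 degrees, less where a joint would pass 70% of its speed; a pose out of reach is approached as far as the arm can. A call with a gripper value outside its range is refused whole. The fingers move at their own pace and stop on an object; "squeeze" is the grip in N (left out, the last holds). Time passes only in rows, so rows that repeat a pose let the fingers close. It gives the time, the measured TCP pose, the force and the opening at its end, in the units of the state.
- monitor.observe(): the state, without advancing time (a new reading comes with each control period).
- camera(name): name is "scene" or "top" or "wrist"; returns a dict with "frame" (400x640x3 uint8, red, green, blue), "mtx" (3x3 intrinsics, pixels), "dist_coeffs" ([k1, k2, p1, p2, k3] as OpenCV has them; the pictures are not rectified), "rvec" (rotation vector, rad) and "tvec" (3), from world to camera coordinates, as OpenCV has them; the wrist camera has in their place "T_tool_cam" (4x4, takes a point from camera to tool coordinates, whose origin is the TCP and whose axes are the flange's). Camera axes: x right, y down, z forward; pixel columns grow to the right and rows downward; lengths in m; the calibration is good to about 2 mm. A picture is of the moment at which its call begins: read the wrist's pose just before it. There is no depth.
- robot.close_job(): hands the job in, once; it reports no verdict.
Trained networks look in the newest picture that a camera, given by its name, has taken for a name from the list of things; names that differ only in an ending like _2 or _b are one class to them, and where a whole thing is asked for, a point or a joint stands for the part that bears it (a point fixed in the world has none). Each returns a list of dicts, best first, with "p" (0 to 1); they miss things now and then, are a little off and sometimes report something else, mostly with a low value. They report only what shows in the picture. A call takes as long as a camera call. They do not tell look-alikes from the thing itself.
- trace(label, camera): "mask" (400x640 bool, what is visible of it) and "box" ([left, top, right, bottom] in pixels, round what is visible of it).
- pinpoint(label, camera): "at" ([row, column] in pixels: a listed point, or the origin of a listed thing).
The state is a dict: "clock": time; "joints": joint angles; "qd": joint speeds; "tau": joint torques, N m; "tcp_pos": TCP position; "tool_rot": TCP orientation; "wrist_force": force on the tool from outside, world axes, zero at the start; "moment": the same for the moment, N m; "width": finger opening in m.
Only numpy, scipy, OpenCV 4.12 (cv2) and the standard library are available. Lean on these libraries where they do the work, as an engineer would, in place of code of your own. Each camera call takes 0.05 s, during which the arm holds its last target. There are 200 camera calls.

## Working session

There is one attempt and no reset: what is moved stays moved. The work goes in short steps, Python scripts to look and compute and a tool call to move; the robot and the scene stay as the last step left them, time stands still between calls to the robot, and variables do not carry over. Pictures are saved under pics/ and viewed, about 8 in all and at most 12, crops included, and the job is handed in when it is done.

Besides the shell and the picture viewer there is one more tool, called after "Request:" as name(argument=value, ...), one argument or row to a line, values as JSON. play_rows: Moves the arm, as the interface text tells. Its arguments: {"type":"object","properties":{"targets":{"type":"array"},"squeeze":{"type":"number"}},"required":["targets"]}

```bash
mkdir -p pics; cat > h.py <<'E'
import numpy as np, cv2
from rig import monitor, camera, robot, trace, pinpoint
def proj(c,P):
    return cv2.projectPoints(np.float64(P).reshape(-1,1,3),np.float64(c['rvec']),np.float64(c['tvec']),np.float64(c['mtx']),np.float64(c['dist_coeffs']))[0].reshape(-1,2)
def ray(c,rc):
    u=cv2.undistortPoints(np.float64([[rc[1],rc[0]]]).reshape(-1,1,2),np.float64(c['mtx']),np.float64(c['dist_coeffs'])).ravel()
    R=cv2.Rodrigues(np.float64(c['rvec']))[0]; t=np.float64(c['tvec']).ravel()
    d=R.T@np.array([u[0],u[1],1]); return -R.T@t, d/np.linalg.norm(d)
def atz(c,rc,z):
    o,d=ray(c,rc); return o+d*(z-o[2])/d[2]
def tri(c1,a,c2,b):
    o1,d1=ray(c1,a);o2,d2=ray(c2,b)
    s=np.linalg.lstsq(np.c_[d1,-d2],o2-o1,rcond=None)[0]
    p,q=o1+s[0]*d1,o2+s[1]*d2
    return (p+q)/2,np.linalg.norm(p-q)
E
python3 - <<'E'
from h import *
print(monitor.observe())
C={}
L=['wedge_centre','ramp_end','mark','small_wedge_centre']
D={}
for n in ['scene','top']:
    C[n]=camera(n); cv2.imwrite(f'pics/{n}0.png',C[n]['frame'][:,:,::-1])
    for l in L:
        D[n,l]=pinpoint(l,n)[:4]; print(n,l,[(np.round(d['at'],1).tolist(),round(d['p'],2)) for d in D[n,l]],[(d['box'],round(d['p'],2)) for d in trace(l,n)[:4]])
for l in L:
    for i,a in enumerate(D['scene',l]):
        for j,b in enumerate(D['top',l]):
            p,e=tri(C['scene'],a['at'],C['top'],b['at']); print(l,i,j,p.round(4),round(e,4))
E
```

```text
{'clock': 0.0, 'joints': array([-1.26002500e+00,  2.60707137e-01, -1.39408983e-01,  1.17271206e+00,
       -1.91886838e-05,  1.57078899e+00]), 'qd': array([-0.00085861,  0.00098756, -0.00054365, -0.00058608,  0.00110234,
        0.00075257]), 'tau': array([-2.45452711e-04, -4.05677247e+01,  2.53923082e+01,  1.87759747e-02,
        5.80293931e-05, -9.01323176e-06]), 'tcp_pos': array([ 0.16031941, -0.49918044,  0.2304377 ]), 'tool_rot': array([-3.13956080e+00,  1.91737377e-05,  3.10778704e-01]), 'wrist_force': array([-0.18220153, -0.7374463 ,  0.00158392]), 'moment': array([ 0.01264743, -0.00569994,  0.00187646]), 'width': 0.08531505077263421}
scene wedge_centre [([153.8, 360.0], 0.9), ([165.0, 245.8], 0.74), ([245.5, 176.1], 0.69), ([212.9, 274.0], 0.68)] [([143.2, 226.4, 211.7, 273.8], 0.89), ([237.9, 186.0, 310.9, 254.4], 0.78), ([225.1, 145.3, 264.7, 192.3], 0.67), ([324.5, 141.8, 403.1, 166.8], 0.56)]
scene ramp_end [([173.4, 453.9], 0.61)] [([437.9, 101.7, 539.7, 190.9], 0.65)]
scene mark [([179.8, 486.6], 0.63)] [([481.0, 178.4, 494.4, 182.1], 0.41)]
scene small_wedge_centre [([
[... 759 characters left out ...]
 0.0178] 0.0031
wedge_centre 1 1 [ 0.383  -0.3469  0.2541] 0.1043
wedge_centre 1 2 [ 0.3469 -0.1392  0.1492] 0.2774
wedge_centre 1 3 [ 0.3796 -0.2621  0.1746] 0.0611
wedge_centre 2 0 [ 0.1958 -0.3859 -0.2822] 0.2039
wedge_centre 2 1 [ 0.3669 -0.4843  0.0337] 0.0082
wedge_centre 2 2 [ 0.4088 -0.2528  0.2121] 0.488
wedge_centre 2 3 [ 0.3893 -0.3735  0.0211] 0.235
wedge_centre 3 0 [ 0.2563 -0.2376 -0.1858] 0.0893
wedge_centre 3 1 [ 0.4197 -0.3567  0.1683] 0.1796
wedge_centre 3 2 [ 0.3651 -0.1    -0.0663] 0.2693
wedge_centre 3 3 [ 0.4103 -0.2593  0.0226] 0.005
ramp_end 0 0 [0.5664 0.166  0.0235] 0.0064
mark 0 0 [0.6363 0.2123 0.0414] 0.0045
small_wedge_centre 0 0 [ 0.607  -0.2559  0.0022] 0.0043
```

```bash
python3 - <<'E'
import cv2,numpy as np
a=cv2.imread('pics/scene0.png');b=cv2.imread('pics/top0.png')
cv2.imwrite('pics/s0c.png',cv2.resize(a[80:330,120:560],None,fx=1.8,fy=1.8,interpolation=cv2.INTER_CUBIC))
cv2.imwrite('pics/t0c.png',cv2.resize(b[60:340,40:520],None,fx=1.65,fy=1.65,interpolation=cv2.INTER_CUBIC))
E
```

```text
(no output)
```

View pics/s0c.png

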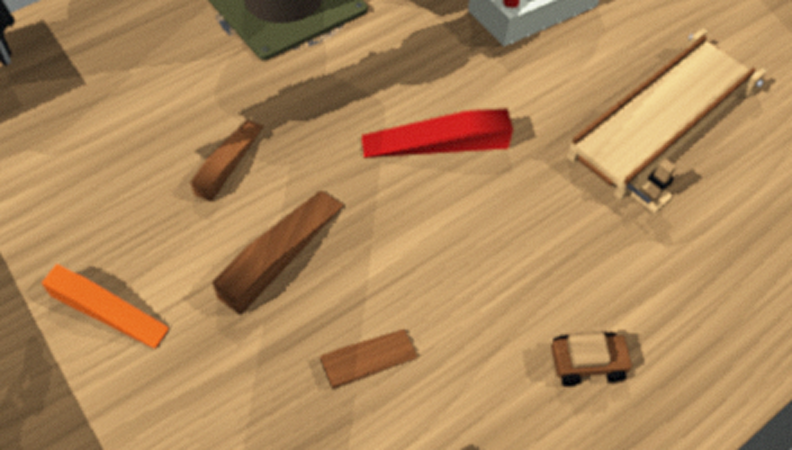

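View pics/t0c.png

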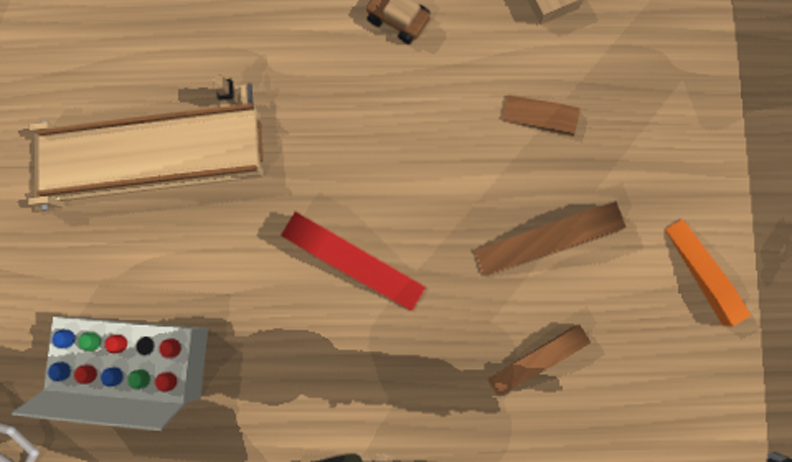

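The scene crop shows the brown large wedge at crop (225–340, 195–310), with its thick end at lower left. The red and orange ones are decoys, and so is the smaller brown one at (225,160). The small flat wedge is at (370,357), and the ramp's free end with the post is at (655,185). The top crop agrees: target wedge at (475–625, 200–275) and ramp free end at (260,138). Next I'll fit the wedge and ramp outlines.

```bash
cat >> h.py <<'E'
W=np.array([[x,y,z] for y in(-.02,.02) for x,z in((.105,0),(.105,.004),(-.045,.044),(-.105,.044),(-.105,0))])
def place(M,p,z0=0):
    c,s=np.cos(p[2]),np.sin(p[2]); return M@np.array([[c,s,0],[-s,c,0],[0,0,1]])+[p[0],p[1],z0]
def sil(c,P):
    h=cv2.convexHull(np.float32(proj(c,P))); m=np.zeros((1600,2560),np.uint8)
    cv2.fillConvexPoly(m,np.int32(np.round((h+.5)*4)),255); return cv2.resize(m,(640,400),interpolation=cv2.INTER_AREA)/255.
def fit(cams,masks,M,p0,z0=0):
    from scipy.optimize import minimize
    def f(p):
        r=0
        for c,m in zip(cams,masks):
            s=sil(c,place(M,p,z0)); r+=1-np.minimum(s,m).sum()/np.maximum(s,m).sum()
        return r
    return min((minimize(f,q,method='Nelder-Mead',options=dict(initial_simplex=np.array(q)+np.array([[0,0,0],[.01,0,0],[0,.01,0],[0,0,.15]]),xatol=1e-4,fatol=1e-4)) for q in p0),key=lambda r:r.fun)
def pick(label,cam,at):
    return min(trace(label,cam),key=lambda d:np.hypot((d['box'][0]+d['box'][2])/2-at[1],(d['box'][1]+d['box'][3])/2-at[0]))
E
python3 - <<'E'
from h import *
cs,ct=camera('scene'),camera('top')
ms=pick('wedge_centre','scene',(220,274));mt=pick('wedge_centre','top',(207,371))
print(ms['box'],mt['box'])
p0=[(.41,-.259,a) for a in (1.8,2.0,2.2,-1.3,-1.1)]
for n,c,m in(('both',[cs,ct],[ms['mask'],mt['mask']]),('s',[cs],[ms['mask']]),('t',[ct],[mt['mask']])):
    r=fit(c,m,W,p0); print(n,r.x.round(4),round(r.fun,3)); 
    r2=fit(c,m,W,[(r.x[0],r.x[1],r.x[2]+np.pi)]); print('  flipped',r2.x.round(4),round(r2.fun,3))
    if n=='both': rb=r.x
# ramp
rs,rt=trace('ramp_end','scene')[0],trace('ramp_end','top')[0]
print(rs['box'],rt['box'])
for z0 in (.0,):
  Rm=np.array([[x,y,z] for x in(-.005,.325) for y in(-.049,.049) for z in(.02,.048)])
  for n,c,m in(('both',[cs,ct],[rs['mask'],rt['mask']]),('s',[cs],[rs['mask']]),('t',[ct],[rt['mask']])):
    r=fit(c,m,Rm,[(.566,.166,a) for a in(1.5,1.65,1.8)]); print('ramp',n,r.x.round(4),round(r.fun,3))
    if n=='both': rr=r.x
for n,c,mk in(('s',cs,rs),('t',ct,rt)):
    f=c['frame'][:,:,::-1].copy()
    f=cv2.resize(f,None,fx=4,fy=4,interpolation=cv2.INTER_CUBIC)
    for M,p in((W,rb),(Rm,rr)):
        h=cv2.convexHull(np.float32((proj(c,place(M,p))+.5)*4)); cv2.polylines(f,[np.int32(h)],True,(0,255,0),1)
    cc=proj(c,place(np.array([[.034,-.076,.048],[0,0,.03],[0,0,.0]]),rr)); 
    for q in cc: cv2.circle(f,tuple(np.int32((q+.5)*4)),3,(255,0,255),-1)
    q=cc[0]; cv2.imwrite(f'pics/{n}1.png',f)
f1=cv2.imread('pics/s1.png')[90*4:215*4,410*4:550*4]; f2=cv2.imread('pics/t1.png')[95*4:195*4,50*4:210*4]
f3=cv2.imread('pics/s1.png')[180*4:260*4,230*4:320*4]
o=np.zeros((900,1204,3),np.uint8); o[:500,:560]=f1; o[:400,562:1202]=f2; o[502:822,:360]=f3
cv2.imwrite('pics/fit1.png',cv2.resize(o,(800,598),interpolation=cv2.INTER_AREA))
E
```

```text
[237.2, 187.9, 311.6, 257.6] [328.4, 184.8, 418.1, 230.5]
both [ 0.4121 -0.2593  1.8829] 0.125
  flipped [ 0.4134 -0.2639  5.0212] 0.37
s [ 0.4125 -0.2599  1.881 ] 0.034
  flipped [ 0.4169 -0.2744  4.9526] 0.239
t [ 0.4113 -0.2595  1.8733] 0.091
  flipped [ 0.4118 -0.2625  5.0471] 0.114
[436.8, 101.6, 538.1, 192.4] [62.5, 114.8, 200.4, 180.2]
ramp both [0.5628 0.1612 1.6802] 0.115
ramp s [0.5627 0.1635 1.6816] 0.059
ramp t [0.5634 0.1591 1.6802] 0.051
```

View pics/fit1.png

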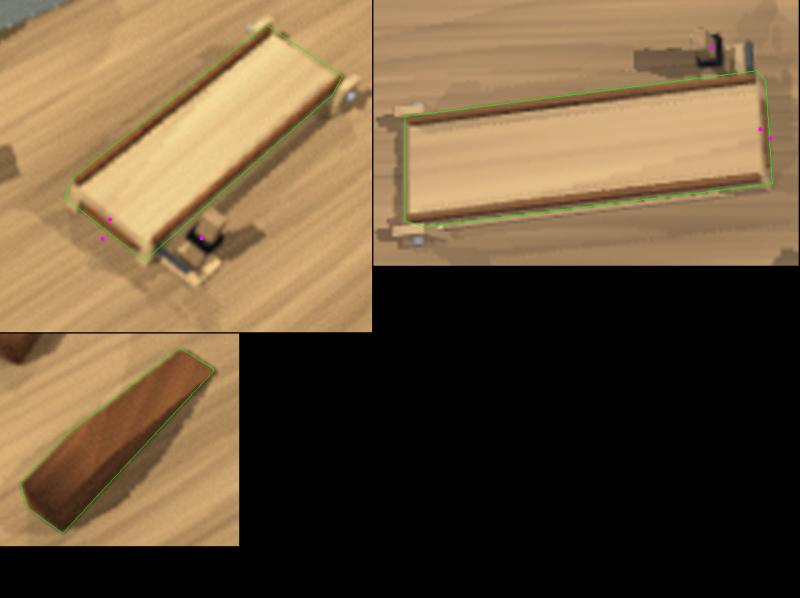

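Both fits match the outlines: wedge at (0.412, -0.260), yaw 1.88, and ramp end near (0.563, 0.161), yaw 1.68. The top overlay puts the predicted mark right by the black clip. Next I'll work out the approach move.

```bash
cat >> h.py <<'E'
from scipy.spatial.transform import Rotation as Ro
def move(pos,yaw,s=None,rot=None):
    s=s or monitor.observe(); R0=Ro.from_euler('xyz',s['tool_rot'] if rot is None else rot)
    R1=Ro.from_euler('xyz',[np.pi,0,yaw])
    print('t',round(s['clock'],2),'tcp',s['tcp_pos'].round(4),'rot',s['tool_rot'].round(3),'F',s['wrist_force'].round(1),'w',round(s['width'],4),'j6',s['joints'][5].round(2))
    print('shift',R0.inv().apply(np.array(pos)-s['tcp_pos']).round(4),'turn deg',np.degrees((R0.inv()*R1).as_rotvec()).round(2))
E
python3 - <<'E'
from h import *
c=camera('wrist');print(c['T_tool_cam'].round(3),c['mtx'].round(0))
for y in(1.88,1.88-np.pi): move((.4348,-.331,.12),y)
E
```

```text
[[ 0.001 -0.952 -0.305  0.079]
 [ 1.     0.001  0.001 -0.   ]
 [-0.001 -0.305  0.952 -0.142]
 [ 0.     0.     0.     1.   ]] [[300.   0. 318.]
 [  0. 300. 201.]
 [  0.   0.   1.]]
t 1.25 tcp [ 0.1606 -0.4998  0.2313] rot [-3.142 -0.     0.311] F [-0.1 -0.3 -0.1] w 0.0851 j6 1.57
shift [ 0.3127 -0.0769  0.1113] turn deg [ -0.    -0.   -89.91]
t 1.25 tcp [ 0.1606 -0.4998  0.2313] rot [-3.142 -0.     0.311] F [-0.1 -0.3 -0.1] w 0.0851 j6 1.57
shift [ 0.3127 -0.0769  0.1113] turn deg [-0.    0.   90.09]
```

Request:
play_rows(
  targets=[
    [[1,0.313,-0.077,0.111,0,0,-89.9],[1,0.313,-0.077,0.111,0,0,-89.9],[1,0.313,-0.077,0.111,0,0,-89.9],[1,0.313,-0.077,0.111,0,0,-89.9],[1,0.313,-0.077,0.111,0,0,-89.9],[1,0.313,-0.077,0.111,0,0,-89.9],[1,0.313,-0.077,0.111,0,0,-89.9],[1,0.313,-0.077,0.111,0,0,-89.9],[1,0.313,-0.077,0.111,0,0,-89.9],[1,0.313,-0.077,0.111,0,0,-89.9],[1,0.313,-0.077,0.111,0,0,-89.9],[1,0.313,-0.077,0.111,0,0,-89.9]],
  ],
  squeeze=40,
)

```text
clock: 2.45
tcp_pos: [0.4351, -0.3307, 0.1203]
tool_rot: [-3.142, -0.0, 1.88]
wrist_force: [-0.2, 0.0, -0.2]
width: 0.0854
```

```bash
cat >> h.py <<'E'
def wcam():
    s=monitor.observe(); c=camera('wrist'); T=np.eye(4); T[:3,:3]=Ro.from_euler('xyz',s['tool_rot']).as_matrix(); T[:3,3]=s['tcp_pos']
    X=np.linalg.inv(T@c['T_tool_cam']); c['rvec']=cv2.Rodrigues(X[:3,:3])[0]; c['tvec']=X[:3,3]; return c
E
python3 - <<'E'
from h import *
c=wcam(); d=trace('wedge_centre','wrist')[:3]
print([(x['box'],x['p']) for x in d])
r=fit([c],[d[0]['mask']],W,[(.412,-.2595,1.88)]); print(r.x.round(4),r.fun)
f=c['frame'][:,:,::-1].copy()
for p,col in((r.x,(0,255,0)),((.4122,-.2597,1.881),(255,0,255))):
    cv2.polylines(f,[np.int32(cv2.convexHull(np.float32(proj(c,place(W,p)))))],True,col,1)
cv2.imwrite('pics/w1.png',f)
move((.4348,-.331,.010),1.88)
E
```

```text
[([291.0, 3.4, 344.7, 248.1], 0.59), ([71.0, 0.8, 164.6, 120.3], 0.56), ([122.4, 290.3, 290.5, 339.7], 0.55)]
[ 0.4124 -0.2593  1.8817] 0.02043497692179297
t 2.55 tcp [ 0.435  -0.3309  0.1203] rot [3.142 0.    1.878] F [-0.1 -1.  -0.2] w 0.0853 j6 0.61
shift [-1.000e-04 -3.000e-04  1.103e-01] turn deg [ 0.   0.  -0.1]
```

View pics/w1.png

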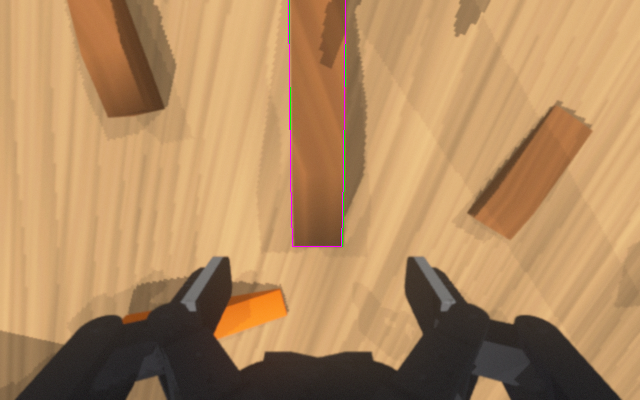

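Request:
play_rows(
  targets=[
    [[1,0,0,0.045,0,0,0],[1,0,0,0.085,0,0,0],[1,0,0,0.105,0,0,0],[1,0,0,0.11,0,0,0],[1,0,0,0.11,0,0,0],[-1,0,0,0.11,0,0,0],[-1,0,0,0.11,0,0,0],[-1,0,0,0.11,0,0,0],[-1,0,0,0.11,0,0,0],[-1,0,0,0.11,0,0,0],[-1,0,0,0.11,0,0,0],[-1,0,0,0.11,0,0,0]],
  ],
  squeeze=50,
)

```text
clock: 3.75
tcp_pos: [0.4359, -0.3316, 0.0117]
tool_rot: [3.14, 0.002, 1.88]
wrist_force: [-1.7, -0.1, 6.1]
width: 0.0393
```

Request:
play_rows(
  targets=[
    [[-1,0,0,-0.02,0,0,0],[-1,0,0,-0.05,0,0,0],[-1,0,0,-0.08,0,0,0],[-1,0,0,-0.08,0,0,0]],
  ],
)

```text
clock: 4.15
tcp_pos: [0.4376, -0.3328, 0.0943]
tool_rot: [3.137, 0.006, 1.88]
wrist_force: [1.2, 0.1, -1.6]
width: 0.0393
```

```bash
python3 - <<'E'
from h import *
move((.586,-.049,.09),1.68)
E
```

```text
t 4.15 tcp [ 0.4376 -0.3328  0.0943] rot [3.137 0.006 1.88 ] F [ 1.2  0.1 -1.6] w 0.0393 j6 0.61
shift [0.2252 0.2277 0.0038] turn deg [ 0.29  0.34 11.45]
```

Request:
play_rows(
  targets=[
    [[-1,0.035,0.035,0,0,0,2],[-1,0.07,0.07,0,0,0,5],[-1,0.105,0.105,0,0,0,8],[-1,0.14,0.14,0,0,0,11],[-1,0.175,0.175,0,0,0,11.45],[-1,0.205,0.205,0,0,0,11.45],[-1,0.22,0.22,0,0,0,11.45],[-1,0.227,0.228,0,0,0,11.45],[-1,0.227,0.228,0,0,0,11.45],[-1,0.227,0.228,0,0,0,11.45]],
  ],
)

```text
clock: 5.15
tcp_pos: [0.5821, -0.0461, 0.0896]
tool_rot: [-3.14, 0.0, 1.679]
wrist_force: [-1.1, 0.7, -1.7]
width: 0.0394
```

```bash
python3 - <<'E'
from h import *
c=wcam(); s=monitor.observe(); print(s['tcp_pos'].round(4),s['tool_rot'].round(3),s['clock'])
cv2.imwrite('pics/w2.png',c['frame'][:,:,::-1])
for l in('ramp_end','mark','wedge_centre'):
    print(l,[(np.round(d['at'],1),round(d['p'],2)) for d in pinpoint(l,'wrist')[:3]],[(d['box'],round(d['p'],2)) for d in trace(l,'wrist')[:3]])
for E in((.563,.161,.03),(.563,.161,0.)): print(proj(c,E))
m=pick('wedge_centre','wrist',(100,318))['mask']
z0=s['tcp_pos'][2]-.0117
r=fit([c],[m],W,[(s['tcp_pos'][0]-.076*.109,s['tcp_pos'][1]+.076*.994,1.68)],z0);print(r.x.round(4),r.fun)
E
```

```text
[ 0.5821 -0.0465  0.0898] [-3.14   0.     1.679] 5.2
ramp_end [] []
mark [] []
wedge_centre [(array([116. , 315.9]), 0.8)] [([0.0, 0.0, 131.7, 221.6], 0.98), ([265.9, 0.0, 370.9, 350.3], 0.69)]
[[ 324.52965349 -172.64823617]]
[[ 323.52065429 -127.44676407]]
[0.5738 0.0303 1.6826] 0.017618395248259144
```

View pics/w2.png

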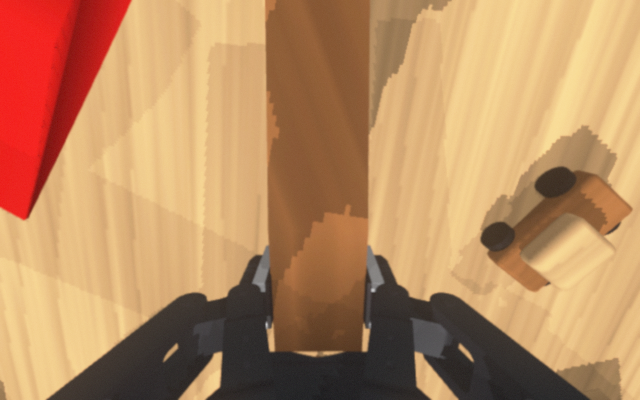

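Request:
play_rows(
  targets=[
    [[-1,0,0.0035,0.03,0,0,0],[-1,0,0.0035,0.055,0,0,0],[-1,0,0.0035,0.068,0,0,0],[-1,0,0.0035,0.074,0,0,0],[-1,0,0.0035,0.078,0,0,0],[-1,0,0.0035,0.078,0,0,0],[-1,0,0.0035,0.078,0,0,0]],
  ],
)

```text
clock: 6.25
tcp_pos: [0.5875, -0.0449, 0.0132]
tool_rot: [3.14, 0.0, 1.68]
wrist_force: [-0.1, -0.8, -2.6]
width: 0.0391
```

```bash
python3 - <<'E'
from h import *
s=monitor.observe();print(s['tcp_pos'].round(4),s['tool_rot'].round(4),s['wrist_force'].round(1),s['moment'].round(2),s['clock'])
f=[]
for n in('scene','top'):
    c=camera(n); t=pick('wedge_centre',n,proj(c,(.572,.03,.02))[0][::-1]); x=s['tcp_pos']
    r=fit([c],[t['mask']],W,[(.574,.03,1.68)]); print(n,r.x.round(4),round(r.fun,3))
    rr=trace('ramp_end',n); print([(d['box'],round(d['p'],2)) for d in rr[:2]])
    u,v=proj(c,(.563,.13,.03))[0].astype(int); f.append(cv2.resize(c['frame'][v-50:v+50,max(u-65,0):max(u-65,0)+130,::-1],(780,600),interpolation=cv2.INTER_CUBIC))
cv2.imwrite('pics/st2.png',cv2.resize(np.hstack(f),(800,308),interpolation=cv2.INTER_AREA))
E
```

```text
[ 0.5875 -0.0449  0.0132] [3.1399e+00 3.0000e-04 1.6800e+00] [-0.1 -0.8 -2.6] [-0.09 -0.06 -0.02] 6.25
scene [0.5784 0.0323 1.6873] 0.421
[([434.7, 101.3, 539.4, 190.5], 0.65)]
top [0.5891 0.0245 1.471 ] 0.923
[([63.3, 138.4, 91.3, 166.4], 0.89)]
```

View pics/st2.png

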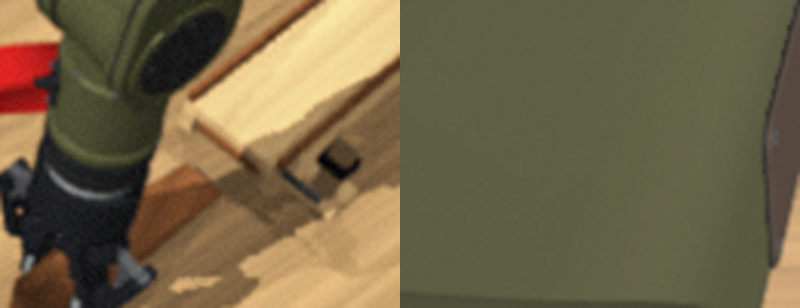

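Request:
play_rows(
  targets=[
    [[-1,0,0,0.0015,0,0,0],[-1,0.01,0,0.002,0,0,0],[-1,0.022,0,0.002,0,0,0],[-1,0.034,0,0.002,0,0,0],[-1,0.046,0,0.002,0,0,0],[-1,0.056,0,0.002,0,0,0],[-1,0.066,0,0.002,0,0,0],[-1,0.076,0,0.002,0,0,0],[-1,0.086,0,0.002,0,0,0],[-1,0.095,0,0.002,0,0,0],[-1,0.1,0,0.002,0,0,0],[-1,0.1,0,0.002,0,0,0]],
  ],
)

```text
clock: 7.75
tcp_pos: [0.5773, 0.0538, 0.0117]
tool_rot: [3.139, 0.003, 1.68]
wrist_force: [0.1, -5.4, 6.0]
width: 0.0389
```

```bash
python3 - <<'E'
from h import *
s=monitor.observe();print(s['tcp_pos'].round(4),s['tool_rot'].round(4),s['wrist_force'].round(1),s['moment'].round(2),s['clock'])
c=wcam(); b=c['frame'][:,:,::-1]
for l in('ramp_end','mark'):
    print(l,[(np.round(d['at'],1),round(d['p'],2)) for d in pinpoint(l,'wrist')[:3]],[(d['box'],round(d['p'],2)) for d in trace(l,'wrist')[:3]])
print(proj(c,(.563,.161,.045)))
c=camera('scene'); a=c['frame'][:,:,::-1]
for l in('ramp_end','mark'):
    print(l,[(np.round(d['at'],1),round(d['p'],2)) for d in pinpoint(l,'scene')[:3]])
u,v=proj(c,(.6,.19,.03))[0].astype(int)
o=np.hstack([cv2.resize(a[v-40:v+40,u-50:u+50],(500,400),interpolation=cv2.INTER_CUBIC),b])
cv2.imwrite('pics/p3.png',cv2.resize(o,None,fx=.7,fy=.7,interpolation=cv2.INTER_AREA))
E
```

```text
[0.5773 0.0538 0.0117] [3.1385 0.0033 1.6798] [ 0.1 -5.4  6. ] [-0.79  0.08  0.01] 7.75
ramp_end [] [([152.0, 0.0, 465.4, 25.3], 0.97)]
mark [(array([113.5, 314. ]), 0.48)] []
[[309.12539027   4.20830675]]
ramp_end [(array([169.9, 452.1]), 0.65), (array([178.4, 487.3]), 0.19)]
mark [(array([180.6, 483.5]), 0.49)]
```

View pics/p3.png

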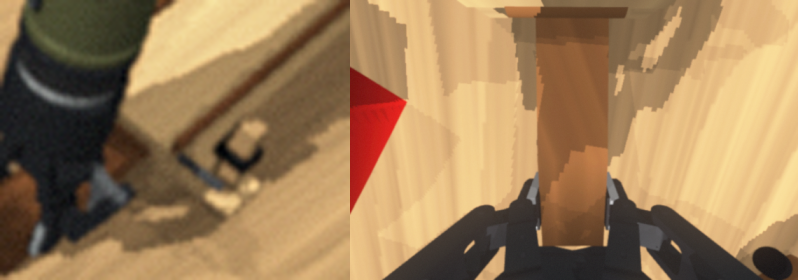

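Request:
play_rows(
  targets=[
    [[-1,0.006,0,0,0,0,0],[-1,0.012,0,0,0,0,0],[-1,0.018,0,0,0,0,0],[-1,0.02,0,0,0,0,0],[-1,0.02,0,0,0,0,0],[1,0.02,0,0,0,0,0],[1,0.02,0,0,0,0,0],[1,0.02,0,0,0,0,0],[1,0.02,0,0,0,0,0],[1,0.02,0,0,0,0,0]],
  ],
)

```text
clock: 9.15
tcp_pos: [0.5733, 0.0747, 0.0101]
tool_rot: [-3.141, -0.0, 1.68]
wrist_force: [0.2, 0.0, 0.2]
width: 0.0856
```

```bash
python3 - <<'E'
from h import *
s=monitor.observe();print(s['tcp_pos'].round(4),s['tool_rot'].round(4),s['wrist_force'].round(1),s['moment'].round(2),s['clock'],s['width'],s['joints'].round(2))
c=wcam();print([d['box'] for d in trace('ramp_end','wrist')[:1]],[d['box'] for d in trace('wedge_centre','wrist')[:2]])
# tilted view options
u=np.array([np.cos(1.68),np.sin(1.68),0]);n=np.array([-u[1],u[0],0])
mk=np.array([.563,.161,.047])+.034*u-.076*n; print('mark',mk)
c=camera('wrist');T=c['T_tool_cam']
for th in(45,60,70):
    R=Ro.from_euler('xyz',[np.pi,0,1.68])*Ro.from_rotvec([0,np.radians(th),0])
    cam=R.apply(T[:3,:3]@[0,0,1])
    for d in(.2,.25):
        cp=mk-d*cam; tcp=cp-R.apply(T[:3,3]); print(th,d,'cam',cp.round(3),'tcp',tcp.round(3),'dir',cam.round(2))
E
```

```text
[0.5733 0.0747 0.0101] [-3.1411e+00 -2.0000e-04  1.6803e+00] [0.2 0.  0.2] [ 0.04  0.03 -0.04] 9.15 0.0855771597769721 [ 0.13  0.53 -0.35  0.7   0.    1.59]
[[120.9, 0.0, 592.1, 86.9]] [[270.3, 88.5, 375.3, 358.2], [0.8, 138.9, 91.1, 359.8]]
mark [0.63484173 0.20308046 0.047     ]
45 0.2 cam [0.645 0.112 0.225] tcp [0.639 0.157 0.069] dir [-0.05  0.45 -0.89]
45 0.25 cam [0.647 0.09  0.269] tcp [0.642 0.134 0.114] dir [-0.05  0.45 -0.89]
60 0.2 cam [0.649 0.07  0.195] tcp [0.64  0.153 0.056] dir [-0.07  0.67 -0.74]
60 0.25 cam [0.653 0.036 0.232] tcp [0.644 0.12  0.093] dir [-0.07  0.67 -0.74]
70 0.2 cam [0.652 0.046 0.17 ] tcp [0.64  0.152 0.047] dir [-0.09  0.79 -0.61]
70 0.25 cam [0.656 0.007 0.2  ] tcp [0.644 0.113 0.078] dir [-0.09  0.79 -0.61]
```

```bash
python3 - <<'E'
from h import *
u=np.array([np.cos(1.68),np.sin(1.68),0]);n=np.array([-u[1],u[0],0])
mk=np.array([.6348,.2031,.047]); s=monitor.observe()
T=camera('wrist')['T_tool_cam']; R0=Ro.from_euler('xyz',s['tool_rot'])
for th,el,d,lat in((45,53,.30,0),(45,53,.26,-.03),(50,60,.3,-.02)):
    R=Ro.from_euler('xyz',[np.pi,0,1.68])*Ro.from_rotvec([0,np.radians(th),0])
    e=np.radians(el); cp=mk-d*(np.sin(e)*u-np.cos(e)*np.array([0,0,1]))+lat*n
    tcp=cp-R.apply(T[:3,3]); print(th,el,d,'cam',cp.round(3),'tcp',tcp.round(3),'shift',R0.inv().apply(tcp-s['tcp_pos']).round(3),np.degrees((R0.inv()*R).as_rotvec()).round(1))
E
```

```text
45 53 0.3 cam [ 0.661 -0.035  0.228] tcp [0.656 0.01  0.072] shift [-0.073  0.075 -0.061] [-0. 45.  0.]
45 53 0.26 cam [ 0.687 -0.     0.203] tcp [0.682 0.045 0.048] shift [-0.041  0.105 -0.037] [-0. 45.  0.]
50 60 0.3 cam [ 0.683 -0.053  0.197] tcp [0.676 0.005 0.046] shift [-0.08   0.095 -0.035] [-0. 50.  0.]
```

Request:
play_rows(
  targets=[
    [[1,0,0,-0.04,0,0,0],[1,0,0,-0.085,0,0,0],[1,-0.03,0.02,-0.1,0,8,0],[1,-0.05,0.06,-0.1,0,16,0],[1,-0.07,0.09,-0.1,0,24,0],[1,-0.08,0.095,-0.09,0,32,0],[1,-0.08,0.095,-0.075,0,40,0],[1,-0.08,0.095,-0.065,0,48,0],[1,-0.08,0.095,-0.06,0,50,0],[1,-0.08,0.095,-0.06,0,50,0]],
  ],
)

```text
clock: 10.4
tcp_pos: [0.6754, 0.0037, 0.0662]
tool_rot: [-3.132, -0.875, 1.67]
wrist_force: [-0.3, 0.1, -0.9]
width: 0.0851
```

```bash
python3 - <<'E'
from h import *
s=monitor.observe();print(s['tcp_pos'].round(4),s['tool_rot'].round(4),s['clock'])
c=wcam(); b=c['frame'][:,:,::-1]; np.savez('v1.npz',frame=b,**{k:np.array(c[k]) for k in('mtx','dist_coeffs','rvec','tvec')})
for l in('ramp_end','mark'):
    print(l,[(np.round(d['at'],1),round(d['p'],2)) for d in pinpoint(l,'wrist')[:3]],[(d['box'],round(d['p'],2)) for d in trace(l,'wrist')[:3]])
mk=np.array([.6348,.2031,.047]);u,v=proj(c,mk)[0].astype(int);print(u,v)
v0=max(v-60,0);u0=max(u-110,0)
o=cv2.resize(b[v0:v0+140,u0:u0+190],None,fx=4,fy=4,interpolation=cv2.INTER_CUBIC);print('crop',u0,v0)
cv2.imwrite('pics/m4.png',o)
E
```

```text
[0.6754 0.0037 0.0662] [-3.1316 -0.8749  1.6698] 10.4
ramp_end [(array([ 84.4, 213.5]), 0.82)] [([146.5, 0.0, 309.1, 103.5], 0.74)]
mark [(array([ 62.8, 301.9]), 0.73)] [([281.7, 50.6, 310.4, 74.6], 0.93)]
297 62
crop 187 2
```

View pics/m4.png

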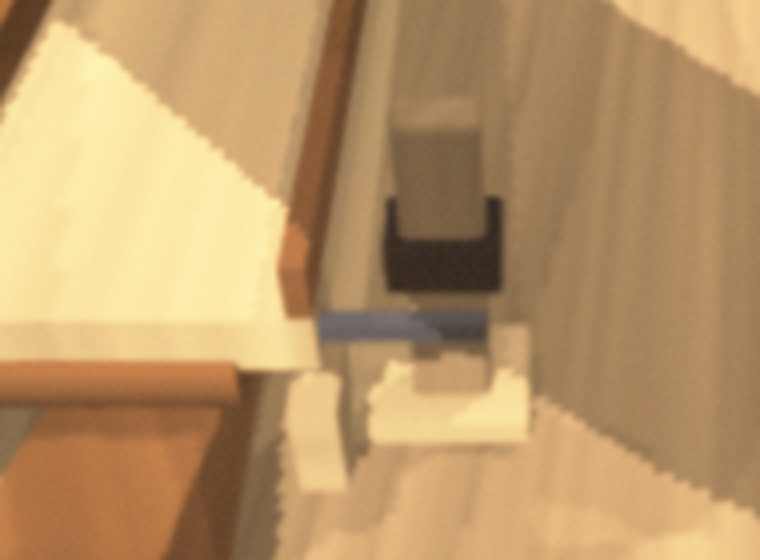

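The wrist view shows the pointer bar (crop row ~325) still below the clip's front face (crop rows 240–290). The wedge is under the dowel. I'll take a second view from 80 mm higher to triangulate the heights.

Request:
play_rows(
  targets=[
    [[1,0.03,0,-0.025,0,0,0],[1,0.061,0,-0.051,0,0,0],[1,0.061,0,-0.051,0,0,0],[1,0.061,0,-0.051,0,0,0]],
  ],
)

```text
clock: 11.05
tcp_pos: [0.6776, 0.0059, 0.1527]
tool_rot: [3.133, -0.869, 1.688]
wrist_force: [0.5, 0.6, -0.7]
width: 0.0855
```

```bash
python3 - <<'E'
from h import *
s=monitor.observe();print(s['tcp_pos'].round(4),s['tool_rot'].round(4),s['clock'])
c=wcam(); b=c['frame'][:,:,::-1]; np.savez('v2.npz',frame=b,**{k:np.array(c[k]) for k in('mtx','dist_coeffs','rvec','tvec')})
for l in('ramp_end','mark'):
    print(l,[(np.round(d['at'],1),round(d['p'],2)) for d in pinpoint(l,'wrist')[:3]],[(d['box'],round(d['p'],2)) for d in trace(l,'wrist')[:3]])
    d1={'ramp_end':(84.4,213.5),'mark':(62.8,301.9)}[l]; 
    q=pinpoint(l,'wrist')
    if q: print(tri(dict(np.load('v1.npz')),d1,c,q[0]['at']))
mk=np.array([.6348,.2031,.047]);u,v=proj(c,mk)[0].astype(int)
v0=max(v-60,0);u0=max(u-110,0)
o=cv2.resize(b[v0:v0+140,u0:u0+190],None,fx=4,fy=4,interpolation=cv2.INTER_CUBIC);print('crop',u0,v0)
cv2.imwrite('pics/m5.png',o)
E
```

```text
[0.6776 0.0059 0.1527] [ 3.133  -0.8695  1.688 ] 11.05
ramp_end [(array([148.1, 232.7]), 0.81)] [([180.4, 2.8, 308.6, 163.4], 0.59)]
(array([0.56077795, 0.17188248, 0.04098833]), np.float64(0.0001262811991105289))
mark [(array([129.8, 301.2]), 0.61)] [([289.2, 123.9, 309.2, 140.3], 0.66)]
(array([0.63728279, 0.20586342, 0.04558635]), np.float64(0.002301007019713919))
crop 189 70
```

View pics/m5.png

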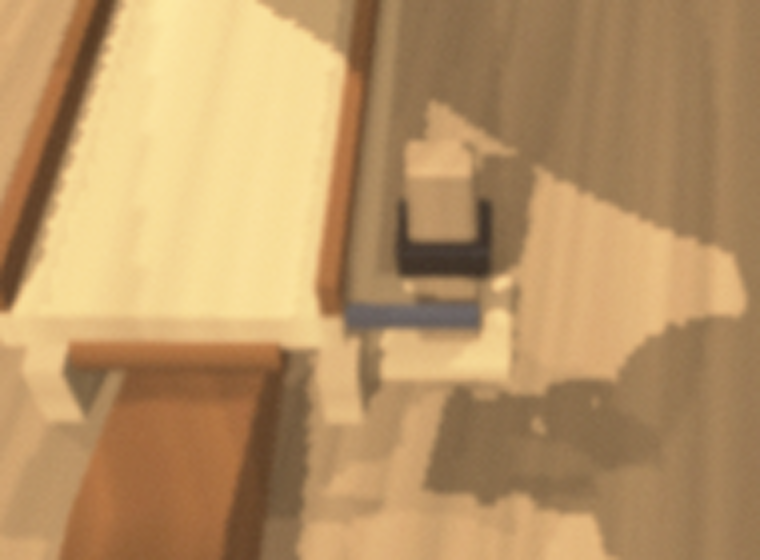

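```bash
python3 - <<'E'
from h import *
a=dict(np.load('v1.npz'));b=dict(np.load('v2.npz'))
F=dict(ptr_tip=((487,326),(480,316)),ptr_left=((320,326),(347,315)),clip_bl=((388,291),(400,272)),clip_br=((500,291),(489,275)),clip_ftl=((400,240),(411,242)),clip_ftr=((487,240),(477,242)),post_tl=((395,130),(409,178)),post_tr=((478,130),(473,178)),dowel_r=((238,384),(279,355)))
for k,(p,q) in F.items():
    f=lambda c,u0,v0:(v0+(c[1]+.5)/4-.5,u0+(c[0]+.5)/4-.5)
    P,e=tri(a,f(p,187,2),b,f(q,189,70)); print(k,P.round(4),round(e,4))
E
```

```text
ptr_tip [0.6482 0.1787 0.044 ] 0.0005
ptr_left [0.6106 0.1742 0.0445] 0.0002
clip_bl [0.6208 0.2008 0.0357] 0.0004
clip_br [0.6481 0.2014 0.0372] 0.0001
clip_ftl [0.6255 0.199  0.0504] 0.0004
clip_ftr [0.645  0.2021 0.0497] 0.0005
post_tl [0.6275 0.1959 0.0774] 0.0002
post_tr [0.6447 0.1986 0.0769] 0.0
dowel_r [0.5908 0.1668 0.0329] 0.0002
```

```bash
python3 - <<'E'
from h import *
for n,c0,rs in(('v1',(295,300),(28,104)),('v2',(297,302),(105,165))):
    d=np.load(n+'.npz'); f=d['frame'][:,:,::-1].astype(float)[rs[0]:rs[1],c0[0]:c0[1]].mean(1)
    print(n); print(' '.join(f'{r}:{int(v.sum()/3)}/{int(v[2]-v[0])}' for r,v in zip(range(*rs),f)))
E
```

```text
v1
28:134/-75 29:134/-76 30:132/-75 31:131/-74 32:126/-73 33:118/-67 34:109/-62 35:100/-56 36:95/-53 37:93/-52 38:94/-52 39:95/-53 40:93/-53 41:93/-54 42:94/-54 43:93/-53 44:94/-53 45:93/-53 46:94/-54 47:94/-53 48:94/-54 49:94/-54 50:94/-53 51:95/-53 52:94/-53 53:94/-54 54:94/-53 55:94/-54 56:95/-54 57:95/-53 58:95/-53 59:96/-53 60:92/-52 61:79/-43 62:56/-30 63:46/-23 64:47/-20 65:45/-22 66:42/-23 67:43/-22 68:43/-23 69:44/-22 70:45/-23 71:44/-23 72:44/-24 73:46/-23 74:53/-29 75:74/-41 76:89/-51 77:95/-53 78:94/-50 79:91/-37 80:87/-19 81:85/-12 82:83/-11 83:77/-12 84:75/-13 85:80/-13 86:84/-17 87:91/-34 88:95/-48 89:103/-57 90:119/-68 91:133/-76 92:147/-85 93:154/-88 94:156/-90 95:155/-89 96:155/-90 97:155/-89 98:155/-90 99:158/-91 100:169/-96 101:183/-96 102:190/-96 103:192/-97
v2
105:166/-96 106:171/-98 107:174/-99 108:175/-99 109:176/-99 110:177/-99 111:177/-99 112:179/-99 113:174/-98 114:158/-92 115:146/-86 116:144/-84 117:146/-83 118:145/-85 119:144/-85 120:145/-84 121:145/-84 122:145/-84 123:145/-84 124:146/-84 125:144/-84 126:145/-84 127:145/-84 128:141/-82 129:129/-74 130:98/-53 131:66/-32 132:62/-21 133:61/-20 134:55/-22 135:53/-25 136:52/-25 137:53/-26 138:71/-37 139:109/-62 140:137/-80 141:143/-84 142:142/-83 143:135/-79 144:116/-66 145:101/-42 146:101/-21 147:105/-12 148:105/-9 149:101/-9 150:98/-12 151:105/-27 152:124/-56 153:139/-78 154:149/-86 155:163/-91 156:175/-95 157:178/-96 158:180/-96 159:182/-96 160:185/-96 161:187/-97 162:187/-97 163:184/-97 164:172/-97
```

```bash
cat > cl.py <<'E'
from h import *
from scipy.optimize import least_squares
V=[dict(np.load(n)) for n in('v1.npz','v2.npz')]
u=np.array([np.cos(1.68),np.sin(1.68),0]);o=np.array([.636,.197,0])
O=np.array([[34,61.5,65.3,75,79.6,82.7,87],[114,130.3,133.5,138.9,145,149.3,151.6]])
def mod(p):
    yP,t,h,yf,zt,a,b=p[:7]; pts=[o+u*yy+[0,0,zz] for yy,zz in((yP,.076),(yP,h+.006),(yP-t,h+.006),(yP-t,h-.006),(yf+b,zt),(yf,zt),(yf,zt-a))]
    return np.array([proj(c,pts)[:,1]+d for c,d in zip(V,p[7:9])])
f=lambda p:np.r_[((mod(p)-O)/.4).ravel(),p[7:9]/1.5,(p[5]-p[6])/.001]
r=least_squares(f,[0,.004,.046,-.02,.045,.004,.004,0,0],x_scale=[.01,.01,.01,.01,.01,.01,.01,1,1])
C=np.linalg.inv(r.jac.T@r.jac)
print(dict(zip('yP t h yf zt a b d1 d2'.split(),r.x.round(4))),'sd',np.sqrt(np.diag(C)).round(4)); print((mod(r.x)-O).round(2))
print('pointer centre - clip centre', (r.x[4]-r.x[5]/2-r.x[2]).round(4))
E
python3 cl.py
```

```text
{'yP': np.float64(0.002), 't': np.float64(0.0038), 'h': np.float64(0.0449), 'yf': np.float64(-0.0222), 'zt': np.float64(0.0462), 'a': np.float64(0.0045), 'b': np.float64(0.0051), 'd1': np.float64(-0.1601), 'd2': np.float64(-0.2309)} sd [1.7000e-03 5.0000e-04 5.0000e-04 2.3000e-03 1.4000e-03 4.0000e-04
 5.0000e-04 1.0922e+00 1.0461e+00]
[[ 0.18  0.16 -1.15  0.81 -0.33  0.17  0.16]
 [-0.41  0.07 -0.76  1.12  0.5  -0.42 -0.09]]
pointer centre - clip centre -0.001
```

```bash
python3 - <<'E'
from h import *
u=np.array([np.cos(1.68),np.sin(1.68),0]);n=np.array([-u[1],u[0],0])
mk=np.array([.636,.2,.045]); s=monitor.observe();print(s['tcp_pos'],s['tool_rot'],s['joints'].round(2))
T=camera('wrist')['T_tool_cam']; R0=Ro.from_euler('xyz',[np.pi,0,1.68])*Ro.from_rotvec([0,np.radians(50),0])
for th,el,d,lat in((70,68,.3,-.025),(72,70,.32,-.025)):
    R=Ro.from_euler('xyz',[np.pi,0,1.68])*Ro.from_rotvec([0,np.radians(th),0])
    e=np.radians(el); cp=mk-d*(np.sin(e)*u-np.cos(e)*np.array([0,0,1]))+lat*n
    tcp=cp-R.apply(T[:3,3]); gb=tcp-.073*R.apply([0,0,1]); print(th,el,d,'cam',cp.round(3),'tcp',tcp.round(3),'body',gb.round(3),'shift',R0.inv().apply(tcp-s['tcp_pos']).round(3))
E
```

```text
[0.67623551 0.00563527 0.14878574] [-3.13878025 -0.87335532  1.67798901] [-0.33  0.86  0.37  1.55  0.77  0.94]
70 68 0.3 cam [ 0.691 -0.074  0.157] tcp [0.679 0.032 0.036] body [ 0.687 -0.036  0.061] shift [-0.07   0.006  0.093]
72 70 0.32 cam [ 0.694 -0.096  0.154] tcp [0.681 0.014 0.036] body [ 0.689 -0.055  0.059] shift [-0.081  0.006  0.078]
```

Request:
play_rows(
  targets=[
    [[1,-0.02,-0.005,0.025,0,4,0],[1,-0.04,-0.01,0.045,0,8,0],[1,-0.055,-0.012,0.06,0,12,0],[1,-0.065,-0.012,0.065,0,15,0],[1,-0.065,-0.012,0.065,0,15,0],[1,-0.065,-0.012,0.065,0,15,0],[1,-0.065,-0.012,0.065,0,15,0]],
  ],
)

```text
clock: 12.15
tcp_pos: [0.6648, 0.0121, 0.0599]
tool_rot: [3.135, -1.133, 1.686]
wrist_force: [-0.1, 0.0, 0.6]
width: 0.0854
```

```bash
python3 - <<'E'
from h import *
s=monitor.observe();print(s['tcp_pos'].round(4),s['tool_rot'].round(4),s['clock'],s['wrist_force'].round(1))
c=wcam(); b=c['frame'][:,:,::-1]; np.savez('v3.npz',frame=b,**{k:np.array(c[k]) for k in('mtx','dist_coeffs','rvec','tvec')})
for l in('ramp_end','mark'):
    print(l,[(np.round(d['at'],1),round(d['p'],2)) for d in pinpoint(l,'wrist')[:1]],[d['box'] for d in trace(l,'wrist')[:1]])
u,v=proj(c,(.636,.197,.045))[0].astype(int); print('cam',s and (-cv2.Rodrigues(c['rvec'])[0].T@c['tvec']).round(3),u,v)
f=b.astype(float)[v-35:v+45,u-2:u+3].mean(1)
print(' '.join(f'{r}:{int(x.sum()/3)}/{int(x[2]-x[0])}' for r,x in zip(range(v-35,v+45),f)))
v0=max(v-70,0);u0=max(u-110,0);print('crop',u0,v0)
cv2.imwrite('pics/m6.png',cv2.resize(b[v0:v0+140,u0:u0+190],None,fx=4,fy=4,interpolation=cv2.INTER_CUBIC))
E
```

```text
[0.6648 0.0121 0.0599] [ 3.135  -1.1327  1.686 ] 12.15 [-0.1  0.   0.6]
ramp_end [(array([128.6, 227.2]), 0.88)] [[171.5, 36.0, 320.6, 144.9]]
mark [(array([111.9, 311.5]), 0.72)] [[295.3, 103.8, 321.1, 124.6]]
cam [ 0.675 -0.083  0.191] 309 116
81:134/75 82:137/77 83:137/77 84:136/76 85:127/72 86:115/66 87:108/61 88:104/59 89:102/58 90:103/58 91:103/57 92:103/58 93:103/58 94:103/58 95:103/58 96:103/58 97:103/58 98:104/57 99:103/57 100:102/57 101:103/58 102:102/58 103:103/57 104:103/57 105:102/57 106:102/58 107:103/57 108:102/57 109:99/55 110:86/47 111:64/33 112:51/24 113:48/21 114:46/22 115:45/22 116:46/21 117:46/21 118:45/21 119:46/21 120:44/21 121:47/23 122:59/29 123:80/38 124:90/31 125:86/15 126:83/9 127:77/10 128:71/10 129:72/14 130:80/26 131:91/44 132:100/54 133:101/56 134:101/56 135:102/56 136:101/57 137:101/57 138:102/57 139:100/57 140:101/56 141:101/57 142:100/56 143:101/56 144:100/56 145:100/56 146:102/57 147:107/59 148:116/63 149:122/66 150:125/67 151:131/70 152:138/73 153:138/74 154:133/71 155:130/70 156:129/69 157:125/67 158:112/61 159:101/55 160:104/59
crop 199 46
```

View pics/m6.png

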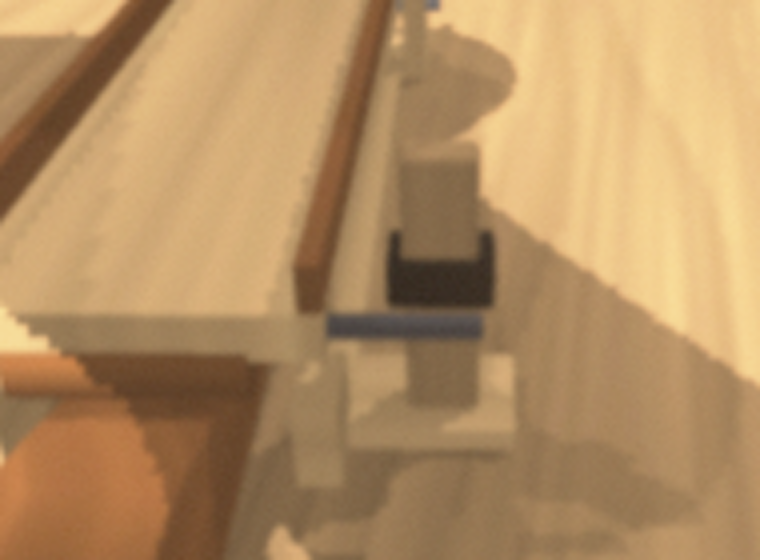

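```bash
sed -i "s/'v2.npz')\]/'v2.npz','v3.npz')]/; s/145,149.3,151.6\]\]/145,149.3,151.6],[86.2,110.8,np.nan,122.6,124.6,127.5,130.7]]/; s/p\[7:9\]/p[7:10]/g; s/0,0\],x_scale/0,0,0],x_scale/; s/,1,1\])/,1,1,1])/; s/f=lambda p:np.r_\[((mod(p)-O)/f=lambda p:np.r_[(np.nan_to_num(mod(p)-O)/" cl.py; python3 cl.py; python3 - <<'E'
from h import *
V=[dict(np.load(f'v{i}.npz')) for i in(1,2,3)]
print('E',tri(V[1],(148.1,232.7),V[2],(128.6,227.2)),tri(V[0],(84.4,213.5),V[1],(148.1,232.7)))
print('M',tri(V[1],(129.8,301.2),V[2],(111.9,311.5)))
E
```

```text
{'yP': np.float64(0.0021), 't': np.float64(0.0036), 'h': np.float64(0.045), 'yf': np.float64(-0.0215), 'zt': np.float64(0.0456), 'a': np.float64(0.0042), 'b': np.float64(0.0052), 'd1': np.float64(-0.0238), 'd2': np.float64(-0.0514)} sd [1.500e-03 5.000e-04 4.000e-04 1.900e-03 9.000e-04 3.000e-04 4.000e-04
 9.614e-01 9.388e-01 6.903e-01]
[[ 0.28  0.15 -1.3   0.66 -0.18  0.36  0.03]
 [-0.27  0.14 -0.82  1.07  0.51 -0.39 -0.24]
 [-0.26 -0.18   nan  0.58 -0.09 -0.35  0.29]]
pointer centre - clip centre -0.0015
E (array([0.55899082, 0.17172615, 0.04069744]), np.float64(0.0032197668367932916)) (array([0.56077795, 0.17188248, 0.04098833]), np.float64(0.0001262811991105289))
M (array([0.63675015, 0.20446149, 0.04685997]), np.float64(0.0007510987311384062))
```

```bash
python3 - <<'E'
from h import *
move((.5733,.0745,.12),1.68)
move((.64,-.02,.14),1.68)
E
```

```text
t 12.4 tcp [0.6644 0.0122 0.0598] rot [ 3.135 -1.133  1.686] F [-0.3 -0.2  0.8] w 0.0855 j6 0.67
shift [ 0.0852 -0.0836  0.0395] turn deg [  0.12 -64.91   0.11]
t 12.4 tcp [0.6644 0.0122 0.0598] rot [ 3.135 -1.133  1.686] F [-0.3 -0.2  0.8] w 0.0855 j6 0.67
shift [ 0.0602 -0.0276 -0.0606] turn deg [  0.12 -64.91   0.11]
```

Request:
play_rows(
  targets=[
    [[1,0.03,-0.014,-0.03,0,-8,0],[1,0.06,-0.0276,-0.06,0,-16,0],[1,0.06,-0.0276,-0.06,0,-24,0],[1,0.06,-0.0276,-0.06,0,-32,0],[1,0.06,-0.0276,-0.06,0,-40,0],[1,0.06,-0.0276,-0.06,0,-48,0],[1,0.065,-0.04,-0.04,0,-56,0],[1,0.075,-0.06,-0.01,0,-64,0],[1,0.082,-0.075,0.02,0,-64.9,0],[1,0.0852,-0.0836,0.0395,0,-64.9,0],[1,0.0852,-0.0836,0.0395,0,-64.9,0],[1,0.0852,-0.0836,0.0395,0,-64.9,0]],
  ],
)

```text
clock: 13.6
tcp_pos: [0.573, 0.0747, 0.1196]
tool_rot: [3.14, -0.001, 1.681]
wrist_force: [0.5, 0.8, -0.0]
width: 0.0853
```

```bash
python3 - <<'E'
from h import *
move((.5733,.0745,.011),1.68)
s=monitor.observe();c=wcam(); d=trace('wedge_centre','wrist')[:2]; print([x['box'] for x in d])
E
```

```text
t 13.6 tcp [0.573  0.0747 0.1196] rot [ 3.140e+00 -1.000e-03  1.681e+00] F [ 0.5  0.8 -0. ] w 0.0853 j6 1.59
shift [-4.000e-04  1.000e-04  1.086e-01] turn deg [ 0.07 -0.08  0.06]
[[44.1, 124.6, 181.7, 322.5], [289.2, 97.3, 347.2, 249.7]]
```

Request:
play_rows(
  targets=[
    [[1,0,0,0.045,0,0,0],[1,0,0,0.085,0,0,0],[1,0,0,0.104,0,0,0],[1,0,0,0.1085,0,0,0],[1,0,0,0.1085,0,0,0],[-1,0,0,0.1085,0,0,0],[-1,0,0,0.1085,0,0,0],[-1,0,0,0.1085,0,0,0],[-1,0,0,0.1085,0,0,0],[-1,0,0,0.1085,0,0,0],[-1,0,0,0.1085,0,0,0]],
  ],
)

```text
clock: 14.8
tcp_pos: [0.5743, 0.0746, 0.0117]
tool_rot: [3.139, -0.001, 1.68]
wrist_force: [0.4, -0.4, 7.0]
width: 0.0394
```

Request:
play_rows(
  targets=[
    [[-1,0.004,0,0,0,0,0],[-1,0.008,0,0,0,0,0],[-1,0.008,0,0,0,0,0],[-1,0.008,0,0,0,0,0],[1,0.008,0,0,0,0,0],[1,0.008,0,0,0,0,0],[1,0.008,0,0,0,0,0],[1,0.008,0,0,0,0,0],[1,0.008,0,0,0,0,0]],
  ],
)

```text
clock: 15.7
tcp_pos: [0.5719, 0.0827, 0.0101]
tool_rot: [-3.141, -0.002, 1.68]
wrist_force: [-0.7, -0.3, 0.3]
width: 0.0855
```

```bash
python3 - <<'E'
from h import *
move((.67,.005,.16),1.68)
E
```

```text
t 15.7 tcp [0.5719 0.0827 0.0101] rot [-3.141e+00 -2.000e-03  1.680e+00] F [-0.7 -0.3  0.3] w 0.0855 j6 1.6
shift [-0.0876  0.089  -0.1501] turn deg [-0.03 -0.11  0.02]
```

Request:
play_rows(
  targets=[
    [[1,0,0,-0.045,0,0,0],[1,0,0,-0.09,0,0,0],[1,-0.03,0.03,-0.12,0,8,0],[1,-0.06,0.06,-0.12,0,16,0],[1,-0.09,0.085,-0.12,0,24,0],[1,-0.09,0.085,-0.12,0,32,0],[1,-0.09,0.085,-0.11,0,40,0],[1,-0.088,0.085,-0.1,0,48,0],[1,-0.085,0.085,-0.08,0,56,0],[1,-0.08,0.085,-0.055,0,64,0],[1,-0.08,0.085,-0.05,0,65,0],[1,-0.08,0.085,-0.05,0,65,0]],
  ],
)

```text
clock: 16.9
tcp_pos: [0.6638, 0.0123, 0.0559]
tool_rot: [-3.123, -1.138, 1.662]
wrist_force: [0.8, 0.4, 1.4]
width: 0.0853
```

Request:
play_rows(
  targets=[
    [[1,0,0,0,0,0,0],[1,0,0,0,0,0,0]],
  ],
)

```text
clock: 17.1
tcp_pos: [0.6674, 0.0124, 0.066]
tool_rot: [3.12, -1.131, 1.7]
wrist_force: [0.7, 0.4, -0.4]
width: 0.0852
```

```bash
python3 - <<'E'
from h import *
s=monitor.observe();print(s['tcp_pos'].round(4),s['tool_rot'].round(4),s['clock'],s['wrist_force'].round(1))
c=wcam(); b=c['frame'][:,:,::-1]; np.savez('v4.npz',frame=b,**{k:np.array(c[k]) for k in('mtx','dist_coeffs','rvec','tvec')})
for l in('ramp_end','mark','wedge_centre'):
    print(l,[(np.round(d['at'],1),round(d['p'],2)) for d in pinpoint(l,'wrist')[:1]],[d['box'] for d in trace(l,'wrist')[:1]])
u,v=proj(c,(.636,.197,.045))[0].astype(int); print('cam',(-cv2.Rodrigues(c['rvec'])[0].T@c['tvec']).round(3),u,v)
f=b.astype(float)[v-35:v+25,u-2:u+3].mean(1)
print(' '.join(f'{r}:{int(x.sum()/3)}/{int(x[2]-x[0])}' for r,x in zip(range(v-35,v+25),f)))
v0=max(v-70,0);u0=max(u-150,0);print('crop',u0,v0)
cv2.imwrite('pics/m7.png',cv2.resize(b[v0:v0+150,u0:u0+200],None,fx=4,fy=4,interpolation=cv2.INTER_CUBIC))
E
```

```text
[0.6674 0.0124 0.066 ] [ 3.1202 -1.1307  1.7004] 17.1 [ 0.7  0.4 -0.4]
ramp_end [(array([130.6, 227.2]), 0.73)] [[170.3, 37.9, 317.6, 150.0]]
mark [(array([118.9, 308.2]), 0.75)] [[297.3, 107.5, 319.3, 128.3]]
wedge_centre [(array([163.9, 230.4]), 0.8)] [[0.0, 149.3, 99.0, 260.3]]
cam [ 0.677 -0.083  0.197] 307 121
86:155/88 87:144/81 88:138/78 89:136/76 90:133/75 91:124/69 92:113/63 93:106/59 94:103/57 95:102/56 96:102/57 97:103/56 98:103/57 99:102/57 100:102/57 101:102/56 102:102/57 103:102/57 104:103/57 105:102/57 106:101/57 107:102/58 108:101/57 109:101/57 110:102/57 111:102/57 112:102/56 113:101/57 114:99/55 115:88/47 116:67/35 117:51/24 118:47/21 119:46/22 120:45/21 121:45/21 122:45/22 123:47/21 124:46/21 125:45/21 126:49/21 127:58/19 128:75/14 129:82/11 130:80/10 131:74/10 132:70/11 133:72/15 134:82/32 135:94/47 136:99/54 137:100/56 138:100/56 139:100/56 140:101/55 141:100/56 142:100/56 143:100/56 144:100/55 145:100/56
crop 157 51
```

View pics/m7.png

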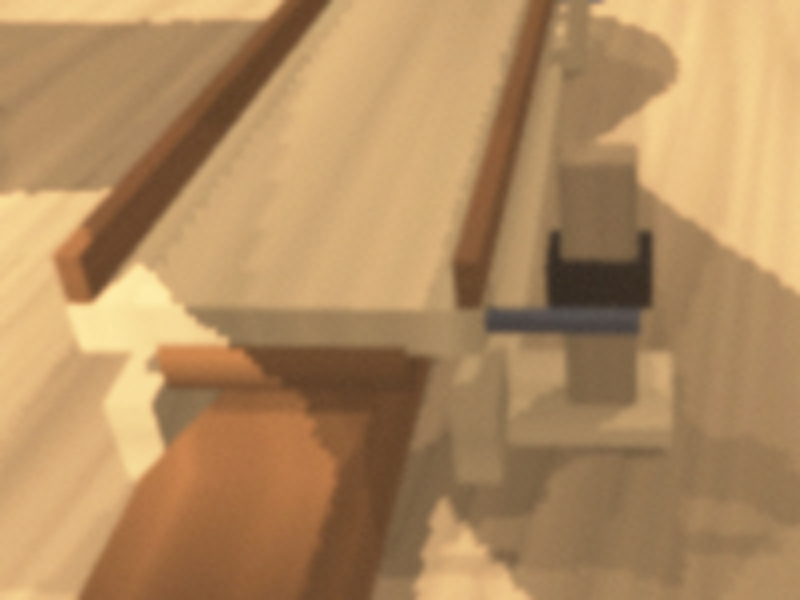

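```bash
python3 - <<'E'
from h import *
u=np.array([np.cos(1.68),np.sin(1.68),0]);o=np.array([.636,.197,0])
for n,(pt,ct,pe,pb) in dict(v1=(34,61.5,82.7,87),v2=(114,130.3,149.3,151.6),v3=(86.2,110.8,127.5,130.7),v4=(92,115.7,131.5,134.4)).items():
    c=dict(np.load(n+'.npz')); z=np.linspace(.03,.08,1001)
    g=lambda y,row:np.interp(-row,-proj(c,[o+u*y+[0,0,q] for q in z])[:,1][::1],z)
    d=proj(c,[o+u*.0021+[0,0,.076]])[0,1]-pt
    print(n,'clip centre',(g(.0021,ct+d)-.006).round(4),'pointer top,bottom',g(-.0215,pe+d).round(4),g(-.0215,pb+d).round(4))
E
```

```text
v1 clip centre 0.0449 pointer top,bottom 0.0457 0.0412
v2 clip centre 0.0457 pointer top,bottom 0.0454 0.0415
v3 clip centre 0.0451 pointer top,bottom 0.0455 0.042
v4 clip centre 0.0453 pointer top,bottom 0.0468 0.0436
```

```bash
python3 -c "
from h import *
c=camera('scene');print([np.round(d['at'],1) for d in pinpoint('small_wedge_centre','scene')[:1]],monitor.observe()['wrist_force'].round(1))
print(robot.close_job())"
```

```text
[array([276.5, 324.7])] [-0.4 -0.9  0.9]
the job is handed in; nothing more can be done
None
```

The ramp is set. The large brown wedge lies under its free end, and the last close view puts the pointer centre at about 45.2 mm and the clip centre at about 45.2 mm. I handed the job in at about 17.5 s of the 42 s; no verdict is reported.

- **What I did:** I gripped the wedge by its tail, carried it to the ramp and slid it thin end first under the dowel. I let go and measured the pointer about 1.5 mm low, so I gripped again, pushed 8 mm further, and backed away.
- **State at hand-in:** The gripper was open and clear, with only about 1 N of sensor noise on the wrist. I never touched the small wedge; its last detection was within about 3 px of the first, which is normal detector scatter.
- **Checks that disagreed:**
  - My first outline fit of the ramp end was about 11 mm off along the ramp, compared with the close views.
  - The trained network put the clip at 45.6 to 46.9 mm, against 45.2 mm from my edge measurements.
  - It also put the ramp end about 3 mm lower than the pointer I measured before the final push. I relied on the edge measurements for both heights.
  - I judge the uncertainty of the final level at about 1 mm.

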